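One bearing from the feeder

ROBOT

A 6-joint arm with a two-finger parallel gripper is mounted at the origin on a cart in front of the work surface, level with it; the furniture and walls round the work are solid. World frame = base frame: x ahead of the robot, y to its left, z up, the work surface at z = 0. Lengths are in m, angles in rad, forces in N, time in s.
With the tool pointing down it reaches from about 0.375 to 0.975 m from the base axis. Payload 3.8 kg.
Tool frame: the origin (TCP) lies where the fingers leave the gripper's body, on its centre line; the fingertips stand 73 mm ahead of it and the grasp point (between the pads) lies 54 mm ahead of it (nose_length is the distance from the TCP to the fingertips, in m); z points along the fingers, y is the line along which they close (so a half turn about z gives the same grasp; the last joint's range is limited). The gripper opens to 85 mm and grips with 20 to 120 N. Pads are 22 mm wide; open, the fingers measure 114 mm over their backs; the gripper's body (76 mm by 85 mm) begins 54 mm behind the grasp point. The pads swing forward as they close: fully open they stand 13 mm farther back than shut.
Start: joints at [-1.342, 0.264, 1.604, -0, 1.274, -0.037], TCP at [0.177, -0.651, 0.304] pointing down, gripper open.
Joint ranges: [-2.63, 2.63], [-0.94, 2.18], [0.31, 2.57], [-1.31, 4.45], [0, 2.66], [-2.55, 2.55]. Speed limits (rad/s): [2.57, 2.57, 3.14, 3.14, 3.14, 3.14].

INTERFACE

Orientations are given as a rotation vector (axis times angle).
In Python, from workcell import read_state, read_camera, calibration, finish_job, look_for, cut_out, tip_of, nose_length gives the robot as it stands.
- The arm moves only by the tool step_arm, never from a script. Its argument "targets" is a list of rows, each a list of 3 entries, a list of its own where there are three numbers: the turn, a rotation vector about the tool's x, y, z in rad, then the shift along the tool's x, y, z in mm, then the finger opening in mm, from 0 to 85.4. In form: [[[ax, ay, az], [x, y, z], grip], ...]. A call has 1 to 5 rows; each row shifts and turns the commanded pose from where the row before left it, along the tool's axes as they then stand; what a row does not reach is not made up. A row lasts 1/12 s, in which the tool goes at most 41.7 mm and 7.16 degrees, less where a joint would pass 70% of its speed; a pose out of reach is approached as far as the arm can. A call with a gripper value outside its range is refused whole. The fingers move at their own pace and stop on an object; "grip_force" is the grip in N (left out, the last holds). Time passes only in rows, so rows that do not move let the fingers close. It gives the time, the measured TCP pose, the force, the opening and the grip force at its end, in the units of the state.
- read_state(): the state, without advancing time (a new reading comes with each control period).
- read_camera(name): name is "scene" or "top" or "wrist"; returns the picture (480x640x3 uint8, red, green, blue); there is no depth.
- calibration(name): a dict with "camera_matrix" (3x3 intrinsics, pixels), "dist_coeffs" ([k1, k2, p1, p2, k3] as OpenCV has them; the pictures are not rectified), "R" (3x3) and "t" (3): a world point X has camera coordinates R X + t. Camera axes: x right, y down, z forward; pixel columns grow to the right and rows downward; lengths in m; the calibration is good to about 2 mm. A picture is of the moment at which its call begins: read the wrist's pose just before it. calibration takes no time and is no camera call; for the wrist camera it gives the pose at the moment of the call.
- finish_job(): hands the job in; it is judged then, once.
Trained networks look in the newest picture that a camera, given by its name, has taken for a name from the list of things; names that differ only in an ending like _2 or _b are one class to them, and where a whole thing is asked for, a point or a joint stands for the part that bears it (a point fixed in the world has none). Each returns a list of dicts, best first, with "score" (0 to 1); they miss things now and then, are a little off and sometimes report something else, mostly with a low value. They report only what shows in the picture. A call takes as long as a camera call. They do not tell look-alikes from the thing itself.
- look_for(camera, query): "extent" ([left, top, right, bottom] in pixels, round what is visible of it).
- cut_out(camera, query): "region" (480x640 bool, what is visible of it) and "extent" ([left, top, right, bottom] in pixels, round what is visible of it).
- tip_of(camera, query): "at" ([row, column] in pixels: a listed point, or the origin of a listed thing).
The state is a dict: "time": time; "q": joint angles; "joint_vel": joint speeds; "joint_torque": joint torques, N m; "tool_pos": TCP position; "tcp_rot": TCP orientation; "wrist_force": force on the tool from outside, world axes, zero at the start; "torque": the same for the moment, N m; "width": opening from 0.0 (shut) to 1.0 (fully open); "grip_force": force on a finger pad.
Only numpy, scipy, OpenCV 4.12 (cv2) and the standard library are available. Lean on these libraries where they do the work, as an engineer would, in place of code of your own. Each camera call takes 0.05 s, during which the arm holds its last target. There are 200 camera calls.

TASK

Press the red plunger of the bearing feeder all the way down once and let it spring back up, so that a single bearing comes out at the front; then nudge that bearing aside over the table top with the fingertips until it lies wholly on the round green mark. Do not pick anything up, leave the other two bearings in the feeder, and leave the other things on the table where they are.

Things in the scene. Friction and masses are not known exactly. Their poses are not given: they have to be found in the camera images.
- feeder: Bearing feeder, fixed to the table: an open-topped square aluminium magazine (66 x 63 mm, 52 mm high) with three bearings stacked flat in it; behind it a blue housing (70 x 68 mm, 103 mm high, centre 74 mm along +x). Origin: on the table, on the magazine's upright axis. z is up, -x points out of the outlet, roughly toward the robot.
- outlet (a point): Where the bearing comes out: a point on the table 76 mm from the feeder's origin along -x. The outlet slot itself (55 mm wide, 20 mm high, over a 2 mm floor plate that ends there) is in the magazine's front face, 33 mm from the origin. After a full press the bearing lies flat on the table with its centre about here, up to 15 mm off.
- plunger (a joint): How far the plunger is pressed, in m: 0 is up, 0.040 is fully down. It drives a pusher under the stack, which ejects the lowest bearing only near full travel. A spring brings it back when released, and the next bearing then drops down.
- plunger_top (a point): Centre of the flat top of the plunger's round red cap (38 mm diameter), 74 mm from the feeder's origin along +x, 155 mm above the table when up, 115 mm when fully down. It moves straight down. The spring takes 6 to 9 N and pushing the bearing out a few newtons more, so a full press needs about 10 to 15 N.
- bearing_first: The bearing that comes out: the lowest in the magazine at the start. A sealed steel ball bearing, 52 mm diameter, 15 mm thick, about 90 g, lying flat; origin at the centre of its underside, z up.
- bearing_second: The middle bearing of the stack at the start, same size; origin at the centre of its underside. Stays in the magazine.
- bearing_third: The top bearing of the stack at the start, same size; origin at the centre of its underside. Stays in the magazine.
- green_mark: Flat round green sticker, 100 mm diameter, flush on the table, to the right of the outlet as the robot sees it; origin at its centre. Two stickers lie there in a row, about 0.10 and 0.21 m to the side of the outlet; which of them is green varies.
- yellow_mark: Flat round yellow sticker, the other one of the row, same size; origin at its centre. Not used, but the bearing may slide over it.
- bush_1: Dark steel bush standing upright, 42 mm diameter, 62 mm high, loose; origin at its underside. Leave alone.
- pinion: Dark pinion lying flat, 57 mm diameter, 30 mm high, loose; origin at its underside. Leave alone.
- part_carton_k: Small brown carton, 64 x 78 x 44 mm, loose; origin at its underside. Leave alone.
- part_box_blue: Blue box, 56 x 76 x 62 mm, loose; origin at its underside. Leave alone.
Things that resemble listed ones, but are neither listed nor needed, are in the scene too. What is shaped like the bearing_third but blue or orange is not meant.

How it is judged:
On the way, in this order (a step that is already met when the one before it is completed fails the run):
1. the plunger is pressed all the way down and the lowest bearing has come out of the outlet (value of joint plunger above 0.037 m and x of bearing_first in the frame of feeder below -0.055 m).
2. the plunger has sprung back up while the bearing is not yet on the green mark (value of joint plunger below 0.005 m and horizontal distance between bearing_first and green_mark above 0.03 m).
3. the bearing lies wholly on the green mark (horizontal distance between bearing_first and green_mark below 0.024 m), for 0.2 s.
At the end, for the whole second after the job is handed in: The ejected bearing lies flat and at rest on the table, wholly on the green mark (its centre within 24 mm of the mark's), the plunger is back up (within 5 mm), and the other two bearings have dropped to the bottom of the magazine and stay there (within 10 mm of its axis) (horizontal distance between bearing_first and green_mark below 0.024 m and angle between bearing_first's own z axis and vertical below 0.08 rad and height (world z) of bearing_first below 0.006 m and linear speed of bearing_first below 0.02 m/s and value of joint plunger below 0.005 m and horizontal distance between each of bearing_second, bearing_third and feeder below 0.01 m and height (world z) of bearing_second below 0.008 m and height (world z) of bearing_third below 0.023 m); the robot touches nothing.
It fails at once if the bearing that comes out is lifted off the table or tipped up (height (world z) of bearing_first above 0.009 m or angle between bearing_first's own z axis and vertical above 0.5 rad).
It fails at once if a second bearing comes out of the feeder (horizontal distance between any of bearing_second, bearing_third and feeder above 0.02 m).
It fails at once if a bearing is lifted out of the magazine (height (world z) of bearing_second above 0.032 m or height (world z) of bearing_third above 0.047 m).
It fails at once if the bush, the pinion, the small brown carton or the blue box is pushed away or picked up (distance of any of bush_1, pinion, part_carton_k, part_box_blue from where it was at the start of the episode above 0.02 m).
It also fails if it takes over 51 s, if anything falls off the work surface, if the arm or the gripper's body presses on something with over 40 N, if the wrist force passes 120 N, or if a joint passes its speed limit or range.

## Working session

There is one attempt and no reset: what is moved stays moved. The work goes in short steps, Python scripts to look and compute and a tool call to move; the robot and the scene stay as the last step left them, time stands still between calls to the robot, and variables do not carry over. Pictures are saved under pics/ and viewed, at most 10 in all, crops included, and the job is handed in when it is done.

Besides the shell and the picture viewer there is one more tool, called after "Call:" as name(argument=value, ...), one argument or row to a line, values as JSON. step_arm: Moves the arm, as the interface text tells. Its arguments: {"type":"object","properties":{"targets":{"type":"array","items":{"type":"array"}},"grip_force":{"type":"number"}},"required":["targets"]}

```bash
mkdir -p pics; cat > h.py <<'E'
import numpy as np,cv2
from workcell import *
def ray(cam,row,col,z,c=None):
    c=c or calibration(cam)
    p=cv2.undistortPoints(np.array([[[col,row]]],float),np.array(c["camera_matrix"]),np.array(c["dist_coeffs"]))[0,0]
    R=np.array(c["R"]);t=np.array(c["t"])
    o=-R.T@t; d=R.T@np.array([p[0],p[1],1]); return o+d*(z-o[2])/d[2]
def shot(cam,name):
    im=read_camera(cam); cv2.imwrite("pics/"+name,im[:,:,::-1]); return im
E
python3 - <<'E'
from h import *
Z={"feeder":0,"plunger_top":.155,"green_mark":0,"yellow_mark":0,"bearing_third":.032,"outlet":0,"bush_1":0,"pinion":0,"part_carton_k":0,"part_box_blue":0}
for cam in("top","scene"):
    shot(cam,cam+"1.png")
    for q,z in Z.items():
        for r in tip_of(cam,q)[:2]: print(cam,q,round(r["score"],2),np.round(r["at"]),np.round(ray(cam,*r["at"],z),3))
s=read_state();print(s["time"],s["tool_pos"],s["tcp_rot"],s["width"],nose_length)
E
```

```text
top feeder 0.96 [220. 280.] [0.572 0.099 0.   ]
top plunger_top 0.82 [174. 273.] [0.653 0.108 0.155]
top green_mark 0.62 [261. 359.] [ 0.474 -0.098  0.   ]
top yellow_mark 0.6 [252. 312.] [0.494 0.018 0.   ]
top bearing_third 0.7 [216. 276.] [0.576 0.108 0.032]
top bearing_third 0.66 [299. 315.] [0.381 0.009 0.032]
top bush_1 0.76 [265. 421.] [ 0.47  -0.249  0.   ]
top pinion 0.79 [305. 440.] [ 0.373 -0.298  0.   ]
top part_carton_k 0.72 [303. 397.] [ 0.375 -0.193  0.   ]
top part_box_blue 0.63 [313. 198.] [0.34  0.288 0.   ]
scene feeder 0.69 [292. 258.] [0.576 0.108 0.   ]
scene plunger_top 0.71 [214. 241.] [0.656 0.089 0.155]
scene green_mark 0.57 [278. 360.] [ 0.484 -0.104  0.   ]
scene yellow_mark 0.69 [298. 318.] [0.486 0.01  0.   ]
scene bearing_third 0.85 [329. 349.] [0.351 0.032 0.032]
scene bearing_third 0.76 [279. 261.] [0.578 0.097 0.032]
scene outlet 0.74 [311. 276.] [ 0.503  0.106 -0.   ]
scene outlet 0.64 [412. 234.] [0.339 0.289 0.   ]
scene bush_1 0.57 [255. 412.] [ 0.475 -0.257  0.   ]
scene pinion 0.47 [290. 258.] [0.581 0.105 0.   ]
scene part_box_blue 0.7 [411. 235.] [0.339 0.286 0.   ]
1.1 [ 0.17731507 -0.65130206  0.30390179] [3.11385319e+00 4.16316022e-01 4.09409263e-05] 1.0000373931919904 0.0726
```

```bash
python3 -c "
import cv2,numpy as np
a=cv2.imread('pics/top1.png');b=cv2.imread('pics/scene1.png')
cv2.imwrite('pics/both.png',np.vstack([cv2.resize(a,(400,300)),cv2.resize(b,(400,300))]))"
```

```text
(no output)
```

View pics/top1.png

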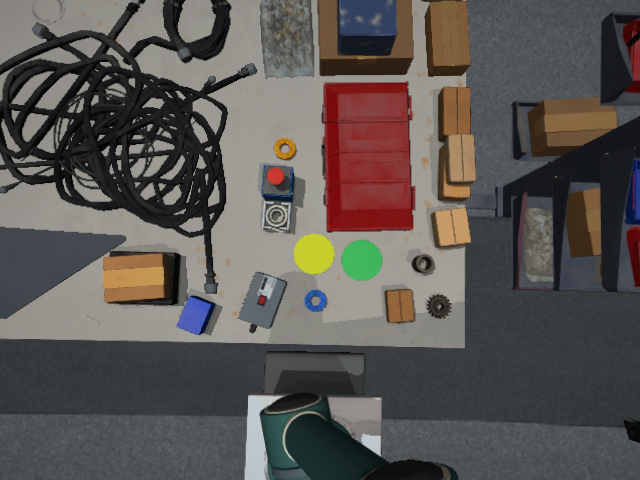

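View pics/scene1.png

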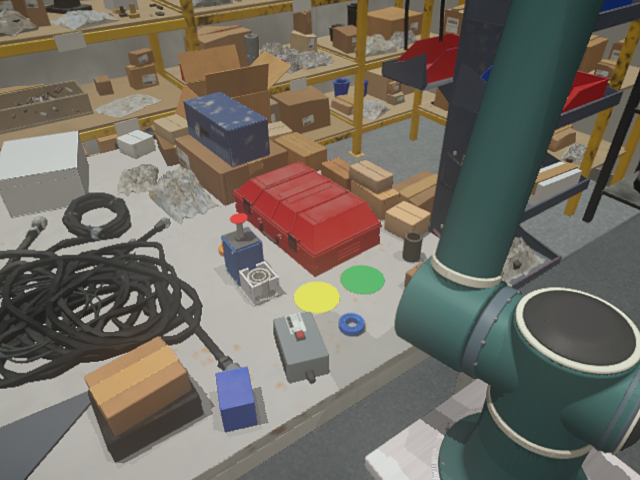

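The top view shows the plunger cap at about (276,176), the magazine at (277,215), yellow at (314,254) and green at (362,260). Green is therefore the far sticker, and the red case sits just beyond the row. I'll refine these by colour and work out the first move.

```bash
cat >> h.py <<'E'
from scipy.spatial.transform import Rotation as Rn
def blob(im,lo,hi,box):
    h=cv2.cvtColor(np.ascontiguousarray(im),cv2.COLOR_RGB2HSV); m=cv2.inRange(h,lo,hi); k=np.zeros_like(m); x0,y0,x1,y1=box; k[y0:y1,x0:x1]=m[y0:y1,x0:x1]
    ys,xs=np.nonzero(k); return ys.mean(),xs.mean(),len(ys),(xs.min(),ys.min(),xs.max(),ys.max())
def to_tool(world_d):
    s=read_state(); return np.round(Rn.from_rotvec(s["tcp_rot"]).inv().apply(world_d)*1000,1)
E
python3 - <<'E'
from h import *
for cam,bx in(("top",{"g":(330,230,390,290),"y":(285,225,340,285),"r":(255,160,295,195)}),("scene",{"g":(335,260,390,300),"y":(290,275,345,320),"r":(225,205,255,228)})):
    im=cv2.imread(f"pics/{cam}1.png")[:,:,::-1]
    for n,lo,hi,z in(("g",(45,120,80),(75,255,255),0),("y",(24,120,100),(35,255,255),0),("r",(0,160,100),(6,255,255),.155)):
        b=blob(im,lo,hi,bx[n]); print(cam,n,np.round(b[:3]),b[3],np.round(ray(cam,*b[:2],z),4))
for n,(c,r),z in(("mag topleft",(263,201),.052),("mag tr",(290,201),.052),("mag bl",(263,232),.052),("mag br",(290,232),.052),("case edge l",(329,231),.0),("case edge r",(412,231),.0),("grey",(286,280),.05)): print(n,np.round(ray("top",r,c,z),3))
c=calibration("top");print(-np.array(c["R"]).T@c["t"])
for r in cut_out("top","bearing_third")[:1]:
    e=r["extent"];print(e,ray("top",(e[1]+e[3])/2,(e[0]+e[2])/2,.047))
E
```

```text
top g [ 260.  361. 1257.] (np.int64(342), np.int64(240), np.int64(381), np.int64(279)) [ 0.4788 -0.1032  0.    ]
top y [ 254.  313. 1286.] (np.int64(294), np.int64(234), np.int64(333), np.int64(274)) [0.4905 0.0146 0.    ]
top r [176. 275. 230.] (np.int64(267), np.int64(168), np.int64(283), np.int64(184)) [0.6496 0.1026 0.155 ]
scene g [279. 364. 793.] (np.int64(341), np.int64(266), np.int64(383), np.int64(292)) [ 0.4752 -0.11    0.    ]
scene y [ 297.  316. 1094.] (np.int64(294), np.int64(282), np.int64(339), np.int64(312)) [0.4888 0.012  0.    ]
scene r [218. 239. 128.] (np.int64(231), np.int64(205), np.int64(254), np.int64(222)) [0.6481 0.0987 0.155 ]
mag topleft [0.609 0.137 0.052]
mag tr [0.611 0.074 0.052]
mag bl [0.535 0.134 0.052]
mag br [0.537 0.071 0.052]
case edge l [ 0.547 -0.022  0.   ]
case edge r [ 0.553 -0.227  0.   ]
grey [0.424 0.077 0.05 ]
[0.41583539 0.00810825 1.32922713]
[304.4, 293.1, 327.9, 311.4] [0.37418225 0.00484216 0.047     ]
```

Green is at about (0.478, -0.105) and the plunger at (0.649, 0.102). I'm moving over the plunger with the fingers shut, then turning so the fingers close across the push direction.

Call:
step_arm(
  targets=[
    [[0,0,0],[29.7,-27.4,0],0],
    [[0,0,0],[29.7,-27.4,0],0],
    [[0,0,0],[29.7,-27.4,0],0],
    [[0,0,0],[29.7,-27.4,0],0],
    [[0,0,0],[29.7,-27.4,0],0],
  ],
)

```text
time: 1.57
tool_pos: [0.2851, -0.4785, 0.3039]
tcp_rot: [3.114, 0.415, 0.0]
wrist_force: [1.4, -0.9, 0.5]
width: 0.299
grip_force: 0.0
```

Call:
step_arm(
  targets=[
    [[0,0,0],[29.7,-27.4,0],0],
    [[0,0,0],[29.7,-27.4,0],0],
    [[0,0,0],[29.7,-27.4,0],0],
    [[0,0,0],[29.7,-27.4,0],0],
    [[0,0,0],[29.7,-27.4,0],0],
  ],
)

```text
time: 1.98
tool_pos: [0.3925, -0.3072, 0.3043]
tcp_rot: [3.113, 0.416, 0.001]
wrist_force: [0.4, 0.1, -0.5]
width: -0.0
grip_force: 0.0
```

Call:
step_arm(
  targets=[
    [[0,0,0],[29.7,-27.4,0],0],
    [[0,0,0],[29.7,-27.4,0],0],
    [[0,0,0],[29.7,-27.4,0],0],
    [[0,0,0],[29.7,-27.4,0],0],
    [[0,0,0],[29.7,-27.4,0],0],
  ],
)

```text
time: 2.4
tool_pos: [0.4999, -0.1358, 0.3044]
tcp_rot: [3.113, 0.416, 0.002]
wrist_force: [0.6, 0.8, 0.3]
width: 0.001
grip_force: 0.0
```

Call:
step_arm(
  targets=[
    [[0,0,0],[29.7,-27.4,0],0],
    [[0,0,0],[29.7,-27.4,0],0],
    [[0,0,0],[29.7,-27.4,0],0],
    [[0,0,0],[29.7,-27.4,0],0],
    [[0,0,0],[29.7,-27.4,0],0],
  ],
)

```text
time: 2.82
tool_pos: [0.6073, 0.0355, 0.3041]
tcp_rot: [3.114, 0.417, 0.001]
wrist_force: [1.0, -1.2, 0.5]
width: 0.002
grip_force: 0.0
```

Call:
step_arm(
  targets=[
    [[0,0,-0.12],[0,0,0],0],
    [[0,0,-0.12],[0,0,0],0],
    [[0,0,-0.12],[0,0,0],0],
    [[0,0,-0.12],[0,0,0],0],
    [[0,0,-0.12],[0,0,0],0],
  ],
)

```text
time: 3.23
tool_pos: [0.6066, 0.0338, 0.3039]
tcp_rot: [-2.847, -1.327, 0.0]
wrist_force: [0.1, -0.4, -1.0]
width: 0.002
grip_force: 0.0
```

Call:
step_arm(
  targets=[
    [[0,0,-0.12],[0,0,0],0],
    [[0,0,-0.12],[0,0,0],0],
    [[0,0,-0.12],[0,0,0],0],
    [[0,0,-0.12],[0,0,0],0],
    [[0,0,-0.12],[0,0,0],0],
  ],
)

```text
time: 3.65
tool_pos: [0.6065, 0.0335, 0.304]
tcp_rot: [2.329, 2.109, 0.0]
wrist_force: [0.0, 0.1, -0.3]
width: -0.001
grip_force: 0.0
```

```bash
python3 - <<'E'
from h import *
s=read_state();print(s["time"],s["tool_pos"],Rn.from_rotvec(s["tcp_rot"]).as_matrix().round(3),s["width"],nose_length,s["wrist_force"],s["q"])
c=calibration("wrist");im=shot("wrist","w1.png")
for q,z in(("plunger_top",.155),("feeder",0),("bearing_third",.032),("green_mark",0)):
    for r in tip_of("wrist",q)[:2]: print(q,r["score"],np.round(r["at"]),ray("wrist",*r["at"],z,c).round(4))
print(to_tool(np.array([.649,.102,.170+.0726])-s["tool_pos"]))
E
```

```text
3.65 [0.60649499 0.03349533 0.30395291] [[ 0.099  0.995  0.   ]
 [ 0.995 -0.099  0.   ]
 [ 0.     0.    -1.   ]] -0.0008681602791213182 0.0726 [ 0.01927283  0.13015475 -0.32183856] [ 1.41674752e-02  1.37203650e-01  1.75452198e+00 -9.30799888e-07
  1.24975485e+00  1.13187516e-01]
plunger_top 0.58 [127. 384.] [0.6509 0.1031 0.155 ]
feeder 0.78 [127. 279.] [0.5766 0.107  0.    ]
bearing_third 0.89 [244. 104.] [0.3984 0.0164 0.032 ]
bearing_third 0.58 [123. 459.] [0.7364 0.0954 0.032 ]
green_mark 0.81 [329. 216.] [ 0.4768 -0.1042  0.    ]
[72.7 34.9 61.4]
```

View pics/w1.png

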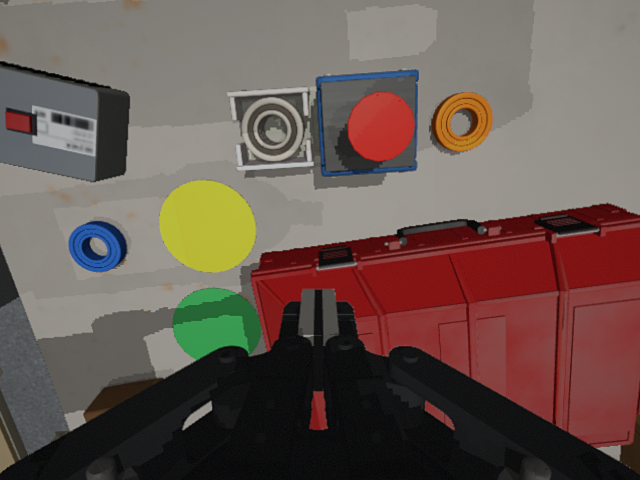

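The wrist view shows the cap at (381,127), giving (0.651, 0.103), which agrees with the other cameras. Next I'll centre over it and go down to just above the cap.

Call:
step_arm(
  targets=[
    [[0,0,0],[36.8,18.2,0],0],
    [[0,0,0],[36.8,18.2,0],0],
    [[0,0,0],[0,0,30],0],
    [[0,0,0],[0,0,30],0],
    [[0,0,0],[0,0,0],0],
  ],
)

```text
time: 4.32
tool_pos: [0.647, 0.1032, 0.2367]
tcp_rot: [-2.331, -2.096, 0.015]
wrist_force: [-1.1, 0.2, -0.9]
width: -0.004
grip_force: 0.0
```

Call:
step_arm(
  targets=[
    [[0,0,0],[0,0,10],0],
    [[0,0,0],[0,0,10],0],
    [[0,0,0],[0,0,10],0],
    [[0,0,0],[0,0,0],0],
  ],
)

```text
time: 4.65
tool_pos: [0.651, 0.1027, 0.2148]
tcp_rot: [2.336, 2.1, 0.003]
wrist_force: [-1.2, 0.6, 6.2]
width: -0.0
grip_force: 2.9
```

Call:
step_arm(
  targets=[
    [[0,0,0],[0,0,8],0],
    [[0,0,0],[0,0,7],0],
    [[0,0,0],[0,0,5],0],
    [[0,0,0],[0,0,4],0],
    [[0,0,0],[0,0,0],0],
  ],
)

```text
time: 5.07
tool_pos: [0.6516, 0.1027, 0.1928]
tcp_rot: [2.335, 2.099, 0.005]
wrist_force: [-2.7, 0.6, 7.3]
width: 0.003
grip_force: 3.9
```

Call:
step_arm(
  targets=[
    [[0,0,0],[0,0,2],0],
    [[0,0,0],[0,0,2],0],
    [[0,0,0],[0,0,0],0],
    [[0,0,0],[0,0,0],0],
  ],
)

```text
time: 5.4
tool_pos: [0.6516, 0.1027, 0.1895]
tcp_rot: [2.335, 2.099, 0.005]
wrist_force: [-3.8, 0.9, 7.8]
width: 0.0
grip_force: 4.0
```

```bash
python3 - <<'E'
from h import *
s=read_state();print(s["time"],s["tool_pos"],s["wrist_force"])
shot("top","t2.png"); shot("scene","s2.png")
for cam in("top","scene"):
    for q in ("bearing_first",):
        for r in tip_of(cam,q)[:4]: print(cam,r["score"],np.round(r["at"]),ray(cam,*r["at"],0).round(4))
E
```

```text
5.4 [0.65156353 0.10273714 0.18951674] [-3.80986247  0.93138936  7.75474512]
scene 0.9 [310. 276.] [0.5064 0.1037 0.    ]
```

The force shows no hard stop yet, so I'll keep pressing in small steps.

Call:
step_arm(
  targets=[
    [[0,0,0],[0,0,1.5],0],
    [[0,0,0],[0,0,1.5],0],
    [[0,0,0],[0,0,0],0],
    [[0,0,0],[0,0,0],0],
  ],
)

```text
time: 5.93
tool_pos: [0.6516, 0.1027, 0.1876]
tcp_rot: [2.335, 2.099, 0.005]
wrist_force: [-5.2, -0.2, 12.1]
width: 0.0
grip_force: 6.4
```

Call:
step_arm(
  targets=[
    [[0,0,0],[0,0,1.5],0],
    [[0,0,0],[0,0,0],0],
    [[0,0,0],[0,0,0],0],
  ],
)

```text
time: 6.18
tool_pos: [0.6516, 0.1027, 0.1876]
tcp_rot: [2.334, 2.099, 0.006]
wrist_force: [-8.9, -0.2, 20.0]
width: -0.001
grip_force: 9.4
```

```bash
python3 - <<'E'
from h import *
s=read_state();print(s["time"],s["tool_pos"],s["wrist_force"])
im=shot("scene","s3.png"); a=cv2.resize(im[190:350,200:400,::-1],(800,640))[:600]
cv2.imwrite("pics/s3c.png",a)
E
```

```text
6.1833 [0.65164193 0.10272712 0.18757471] [-8.92851504 -0.22087936 19.98030858]
```

View pics/s3c.png

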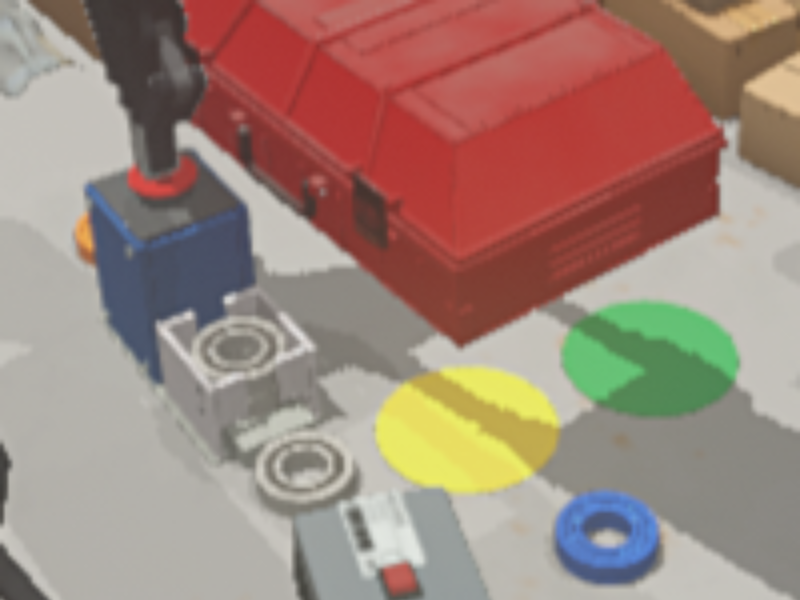

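The plunger is on its stop at 20 N, and the bearing is out at about scene pixel (276,307). Next I'll release it, then look from above.

Call:
step_arm(
  targets=[
    [[0,0,0],[0,0,-15],0],
    [[0,0,0],[0,0,-25],0],
    [[0,0,0],[0,0,-35],0],
    [[0,0,0],[0,0,-35],0],
    [[0,0,0],[0,0,0],0],
  ],
)

```text
time: 6.65
tool_pos: [0.6546, 0.1029, 0.3027]
tcp_rot: [2.329, 2.094, 0.022]
wrist_force: [1.6, -0.4, 1.9]
width: -0.003
grip_force: 0.0
```

Call:
step_arm(
  targets=[
    [[0,0,0],[-14,-36,0],36],
    [[0,0,0],[-14,-36,0],36],
    [[0,0,0],[-14,-36,0],36],
    [[0,0,0],[-14,-36,0],36],
    [[0,0,0],[0,0,0],36],
  ],
)

```text
time: 7.07
tool_pos: [0.4943, 0.0607, 0.2899]
tcp_rot: [-2.334, -2.098, 0.008]
wrist_force: [-0.7, -0.6, -1.5]
width: 0.421
grip_force: 0.0
```

Call:
step_arm(
  targets=[
    [[0,0,0],[0,0,0],36],
    [[0,0,0],[0,0,0],36],
  ],
)

```text
time: 7.23
tool_pos: [0.5022, 0.062, 0.2929]
tcp_rot: [2.334, 2.099, 0.005]
wrist_force: [0.8, 0.9, -0.1]
width: 0.422
grip_force: 0.0
```

```bash
python3 - <<'E'
from h import *
s=read_state();print(s["time"],s["tool_pos"],Rn.from_rotvec(s["tcp_rot"]).as_matrix().round(3),s["width"],s["wrist_force"])
c=calibration("wrist");im=shot("wrist","w2.png")
for q,z in(("bearing_first",0),("green_mark",0),("feeder",0)):
    for r in tip_of("wrist",q)[:3]: print(q,r["score"],np.round(r["at"]),ray("wrist",*r["at"],z,c).round(4))
im=shot("top","t3.png")
b=blob(im,(0,160,100),(6,255,255),(255,160,295,195));print("plunger",b[2],ray("top",*b[:2],.155))
E
```

```text
7.2333 [0.50216804 0.06204896 0.29293745] [[ 0.106  0.994  0.004]
 [ 0.994 -0.106  0.   ]
 [ 0.001  0.004 -1.   ]] 0.42243622045538637 [ 0.7850826   0.9354245  -0.11113518]
bearing_first 0.9 [155. 315.] [0.5051 0.1068 0.    ]
bearing_first 0.67 [146. 390.] [0.5764 0.1083 0.    ]
green_mark 0.79 [349. 310.] [ 0.477  -0.1049  0.    ]
feeder 0.91 [148. 391.] [0.5775 0.1057 0.    ]
plunger 231 [0.64951068 0.10266199 0.155     ]
```

View pics/w2.png

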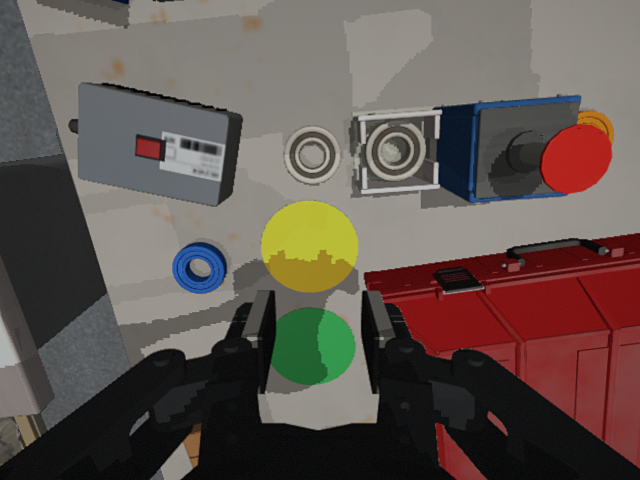

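The bearing is at (313,155) in the wrist view, giving (0.504, 0.107), and the plunger is up. Green at (313,348) lies almost straight along the tool's -x. I'll narrow the gap to 24 mm as a cradle, go behind the bearing and descend.

Call:
step_arm(
  targets=[
    [[0,0,0],[36.6,-2.5,0],24],
    [[0,0,0],[36.6,-2.5,0],24],
    [[0,0,0],[36.6,-2.4,0],24],
    [[0,0,0],[0,0,35],24],
    [[0,0,0],[0,0,35],24],
  ],
)

```text
time: 7.9
tool_pos: [0.5085, 0.1755, 0.2235]
tcp_rot: [2.329, 2.104, 0.011]
wrist_force: [0.1, -0.8, -0.1]
width: 0.274
grip_force: 0.0
```

Call:
step_arm(
  targets=[
    [[0,0,0],[0,0,35],24],
    [[0,0,0],[0,0,35],24],
    [[0,0,0],[0,0,20],24],
    [[0,0,0],[0,0,0],24],
    [[0,0,0],[0,0,0],24],
  ],
)

```text
time: 8.32
tool_pos: [0.505, 0.1722, 0.13]
tcp_rot: [-2.334, -2.101, 0.005]
wrist_force: [-0.2, 0.5, 0.6]
width: 0.286
grip_force: 0.0
```

Call:
step_arm(
  targets=[
    [[0,0,0],[0,0,25],24],
    [[0,0,0],[0,0,15],24],
    [[0,0,0],[0,0,8],24],
    [[0,0,0],[0,0,4],24],
    [[0,0,0],[0,0,0],24],
  ],
)

```text
time: 8.73
tool_pos: [0.5063, 0.1724, 0.0801]
tcp_rot: [2.335, 2.101, 0.002]
wrist_force: [0.6, 0.3, 0.5]
width: 0.285
grip_force: 0.0
```

```bash
python3 - <<'E'
from h import *
s=read_state();print(s["time"],s["tool_pos"],s["tcp_rot"],s["width"],s["wrist_force"])
im=shot("wrist","w3.png")
E
```

```text
8.7333 [0.50629203 0.1724476  0.08009033] [2.33463704e+00 2.10144513e+00 1.50527074e-03] 0.28522533558036095 [0.60578552 0.26546363 0.45220834]
```

View pics/w3.png

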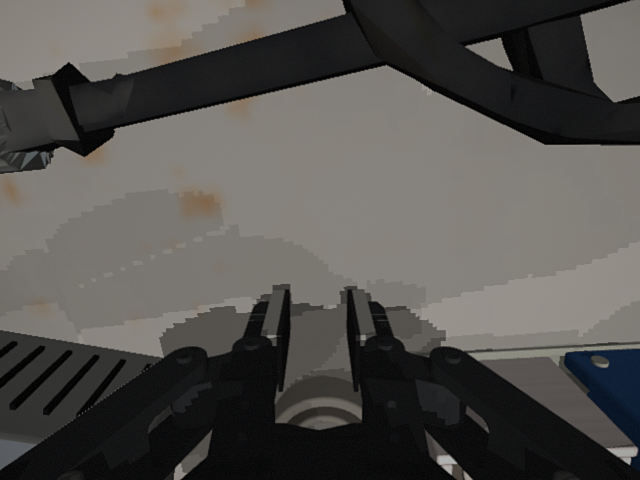

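The bearing is centred between the fingertips, at about (318,400), and clear of the feeder. I'll lower 3 mm and push along the tool's -x.

Call:
step_arm(
  targets=[
    [[0,0,0],[-6,0,3],24],
    [[0,0,0],[-8,0,0],24],
    [[0,0,0],[-8,0,0],24],
    [[0,0,0],[-8,0,0],24],
    [[0,0,0],[-8,0,0],24],
  ],
)

```text
time: 9.2
tool_pos: [0.5022, 0.1354, 0.0779]
tcp_rot: [-2.334, -2.102, -0.005]
wrist_force: [-2.6, 3.6, 6.5]
width: 0.285
grip_force: 3.3
```

Call:
step_arm(
  targets=[
    [[0,0,0],[-8,0,0],24],
    [[0,0,0],[-8,0,0],24],
    [[0,0,0],[-8,0,0],24],
    [[0,0,0],[-8,0,0],24],
    [[0,0,0],[-8,0,0],24],
  ],
)

```text
time: 9.62
tool_pos: [0.4973, 0.0937, 0.0767]
tcp_rot: [2.335, 2.101, 0.001]
wrist_force: [0.0, 1.0, 0.5]
width: 0.281
grip_force: 0.3
```

```bash
cat > look.py <<'E'
from h import *
s=read_state();print(s["time"],s["tool_pos"],s["wrist_force"])
for cam in("scene","top"):
    shot(cam,cam+"_%d.png"%(s["time"]*100))
    for q in("bearing_first","bearing_third"):
        for r in tip_of(cam,q)[:3]: print(cam,q,r["score"],np.round(r["at"]),ray(cam,*r["at"],0).round(4))
E
python3 look.py
```

```text
9.6167 [0.49726418 0.09368162 0.07674467] [0.01627153 1.03922926 0.47475713]
scene bearing_first 0.27 [285. 261.] [0.5941 0.091  0.    ]
scene bearing_third 0.81 [330. 349.] [0.3736 0.0132 0.    ]
scene bearing_third 0.55 [252. 231.] [0.7433 0.0889 0.    ]
scene bearing_third 0.47 [283. 262.] [0.5973 0.0863 0.    ]
top bearing_first 0.59 [252. 295.] [0.4941 0.0594 0.    ]
top bearing_first 0.37 [261. 359.] [ 0.4747 -0.0983  0.    ]
top bearing_third 0.87 [150. 285.] [0.7471 0.0928 0.    ]
top bearing_third 0.66 [217. 274.] [0.5787 0.1139 0.    ]
top bearing_third 0.6 [299. 315.] [0.3797 0.0087 0.    ]
```

The bearing is moving 34 mm ahead of the TCP, as expected. I'll continue.

Call:
step_arm(
  targets=[
    [[0,0,0],[-8,0,0],24],
    [[0,0,0],[-8,0,0],24],
    [[0,0,0],[-8,0,0],24],
    [[0,0,0],[-8,0,0],24],
    [[0,0,0],[-8,0,0],24],
  ],
)

```text
time: 10.33
tool_pos: [0.4929, 0.054, 0.0763]
tcp_rot: [-2.335, -2.102, 0.0]
wrist_force: [-0.4, 1.0, -0.3]
width: 0.281
grip_force: 0.2
```

Call:
step_arm(
  targets=[
    [[0,0,0],[-8,0,0],24],
    [[0,0,0],[-8,0,0],24],
    [[0,0,0],[-8,0,0],24],
    [[0,0,0],[-8,0,0],24],
    [[0,0,0],[-8,0,0],24],
  ],
)

```text
time: 10.75
tool_pos: [0.4888, 0.0142, 0.0764]
tcp_rot: [-2.335, -2.102, 0.0]
wrist_force: [0.5, 0.3, -0.4]
width: 0.282
grip_force: 0.2
```

Call:
step_arm(
  targets=[
    [[0,0,0],[-8,0,0],24],
    [[0,0,0],[-8,0,0],24],
    [[0,0,0],[-8,0,0],24],
    [[0,0,0],[-8,0,0],24],
    [[0,0,0],[-8,0,0],24],
  ],
)

```text
time: 11.17
tool_pos: [0.4846, -0.0254, 0.0764]
tcp_rot: [-2.335, -2.102, 0.0]
wrist_force: [0.4, 1.1, -0.4]
width: 0.277
grip_force: 0.2
```

Call:
step_arm(
  targets=[
    [[0,0,0],[-8,0,0],24],
    [[0,0,0],[-8,0,0],24],
    [[0,0,0],[-6,0,0],24],
    [[0,0,0],[-4,0,0],24],
    [[0,0,0],[0,0,0],24],
  ],
)

```text
time: 11.58
tool_pos: [0.482, -0.0513, 0.0764]
tcp_rot: [2.336, 2.101, -0.0]
wrist_force: [-0.2, -0.4, 0.4]
width: 0.281
grip_force: 0.0
```

```bash
python3 look.py | grep -v third
```

```text
11.5833 [ 0.48199747 -0.05132354  0.07641915] [-0.22927935 -0.39101239  0.37052241]
scene bearing_first 0.5 [281. 356.] [ 0.4803 -0.0892  0.    ]
top bearing_first 0.62 [265. 422.] [ 0.4704 -0.252   0.    ]
```

Call:
step_arm(
  targets=[
    [[0,0,0],[-5,0,0],24],
    [[0,0,0],[-6,0,0],24],
    [[0,0,0],[-5,0,0],24],
    [[0,0,0],[-3,0,0],24],
    [[0,0,0],[0,0,0],24],
  ],
)

```text
time: 12.3
tool_pos: [0.48, -0.0702, 0.0764]
tcp_rot: [2.336, 2.101, -0.0]
wrist_force: [-0.0, 0.3, -0.7]
width: 0.283
grip_force: 0.0
```

Call:
step_arm(
  targets=[
    [[0,0,0],[0,0,0],24],
    [[0,0,0],[15,0,0],24],
    [[0,0,0],[25,0,0],24],
    [[0,0,0],[25,0,0],24],
    [[0,0,0],[0,0,-30],24],
  ],
)

```text
time: 12.72
tool_pos: [0.4826, -0.0019, 0.1016]
tcp_rot: [-2.327, -2.098, 0.011]
wrist_force: [-0.7, -0.6, -0.8]
width: 0.28
grip_force: 0.0
```

Call:
step_arm(
  targets=[
    [[0,0,0],[0,0,-35],24],
    [[0,0,0],[0,0,-40],24],
    [[0,0,0],[0,0,-40],24],
    [[0,0,0],[-38,-5,-10],24],
    [[0,0,0],[-38,-5,-10],24],
  ],
)

```text
time: 13.13
tool_pos: [0.4707, -0.0789, 0.2451]
tcp_rot: [2.326, 2.104, 0.006]
wrist_force: [0.1, -1.2, -1.2]
width: 0.284
grip_force: 0.0
```

Call:
step_arm(
  targets=[
    [[0,0,0],[-38,0,0],24],
    [[0,0,0],[-38,0,0],24],
    [[0,0,0],[-20,0,0],24],
    [[0,0,0],[0,0,0],24],
    [[0,0,0],[0,0,0],24],
  ],
)

```text
time: 13.55
tool_pos: [0.4586, -0.1756, 0.2413]
tcp_rot: [-2.338, -2.098, -0.0]
wrist_force: [-0.1, 0.7, 0.6]
width: 0.279
grip_force: 0.0
```

```bash
python3 - <<'E'
from h import *
s=read_state();print(s["time"],s["tool_pos"],s["wrist_force"])
c=calibration("wrist");im=shot("wrist","w4.png")
for q in("bearing_first","green_mark","feeder"):
    for r in tip_of("wrist",q)[:3]: print(q,r["score"],np.round(r["at"]),ray("wrist",*r["at"],0,c).round(4))
E
```

```text
13.55 [ 0.45855281 -0.17558689  0.24134576] [-0.12260879  0.69911989  0.60859972]
bearing_first 0.91 [126. 332.] [ 0.4773 -0.105   0.    ]
green_mark 0.91 [128. 332.] [ 0.4779 -0.1062  0.    ]
green_mark 0.56 [291. 342.] [ 0.473  -0.2503  0.    ]
```

View pics/w4.png

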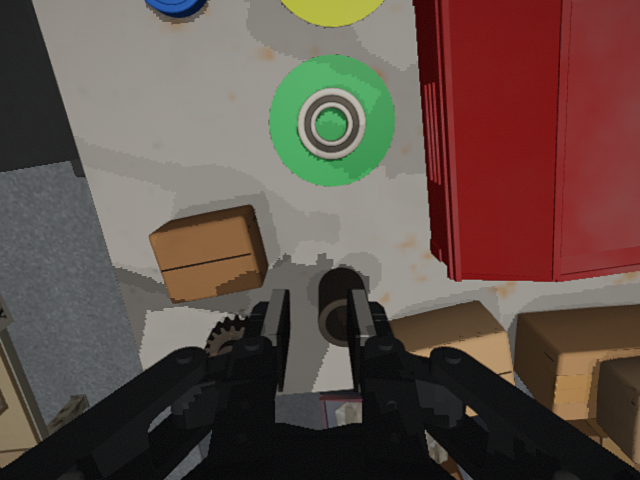

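The bearing is at (332,124), centred on the green disc at (332,121), and the arm is clear of everything. I'm handing the job in.

```bash
python3 -c "
from workcell import *
print(finish_job())"
```

```text
the job is handed in; nothing more can be done
None
```

The job is handed in, but no verdict came back: one full plunger press put out a single bearing, and I pushed it onto the green mark, where it measured about 1 mm off centre; the plunger was back up, and I saw no other objects moved.

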